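# Set out the washed pistons in build order

## Robot

A 6-joint arm with a two-finger parallel gripper is mounted at the origin on the work surface. World frame = base frame: x ahead of the robot, y to its left, z up, the work surface at z = 0. Lengths are in m, angles in rad, forces in N, time in s.
With the tool pointing down it reaches from about 0.3 to 0.775 m from the base axis. Payload 14.6 kg.
Tool frame: the origin (TCP) lies midway between the tips of the shut fingers; the grasp point (between the pads) lies 19 mm behind it; z points along the fingers, y is the line along which they close (so a half turn about z gives the same grasp; the last joint's range is limited). The gripper opens to 85 mm and grips with 20 to 120 N. Pads are 22 mm wide; open, the fingers measure 114 mm over their backs; the gripper's body (76 mm by 85 mm) begins 54 mm behind the grasp point. The pads swing forward as they close: fully open they stand 13 mm farther back than shut.
Start: joints at [1.185, 0.3, 1.521, -0, 1.321, -0.067], TCP at [0.172, 0.522, 0.231] pointing down, gripper open.
Joint ranges: [-3.03, 3.03], [-0.79, 2.21], [0.23, 2.52], [-1.04, 4.18], [0, 3.07], [-2.55, 2.55]. Speed limits (rad/s): [2.22, 2.22, 2.57, 3.14, 3.14, 3.14].

## Interface

Orientations are given as a rotation vector (axis times angle).
In Python, from cell import monitor, cams, job gives the robot as it stands.
- The arm moves only by the tool jog_arm, never from a script. Its argument "moves" is a list of rows, each a list of 3 entries, a list of its own where there are three numbers: the turn, a rotation vector about the tool's x, y, z in degrees, then the shift along the tool's x, y, z in mm, then the opening, from 0 (shut) to 1 (fully open). A call has exactly 5 rows; each row shifts and turns the commanded pose from where the row before left it, along the tool's axes as they then stand; what a row does not reach is not made up. A row lasts 1/8 s, in which the tool goes at most 62.5 mm and 10.7 degrees, less where a joint would pass 70% of its speed; a pose out of reach is approached as far as the arm can. A call with a gripper value outside its range is refused whole. The fingers move at their own pace and stop on an object; "newtons" is the grip in N (left out, the last holds). Time passes only in rows, so rows that do not move let the fingers close, or fill a call up. It gives the time, the measured TCP pose, the force, the opening and the grip force at its end, in the units of the state.
- monitor.read_state(): the state, without advancing time (a new reading comes with each control period).
- cams.capture(name): name is "scene" or "side" or "wrist"; returns a dict with "image" (400x640x3 uint8, red, green, blue), "range_z" (400x640 float32, m along the optical axis (not along the pixel's ray), 0 where there is no reading), "K" (3x3 intrinsics, pixels), "world_from_camera" (4x4, takes a point from camera to world coordinates). Camera axes: x right, y down, z forward; pixel columns grow to the right and rows downward; lengths in m; the calibration is good to about 2 mm. A picture is of the moment at which its call begins.
- job.hand_in(): hands the job in; it is judged then, once.
The state is a dict: "time": time; "joint_pos": joint angles; "joint_vel": joint speeds; "joint_torque": joint torques, N m; "tool_pos": TCP position; "tool_rot": TCP orientation; "force": force on the tool from outside, world axes, zero at the start; "moment": the same for the moment, N m; "width": opening from 0.0 (shut) to 1.0 (fully open); "finger_force": force on a finger pad.
Only numpy, scipy, OpenCV 4.12 (cv2) and the standard library are available. Lean on these libraries where they do the work, as an engineer would, in place of code of your own. Each camera call takes 0.05 s, during which the arm holds its last target. There are 200 camera calls.

## Task

Move the row of four washed pistons from the drying rack to the build tray so that the row stands in the order of the tray's coloured dishes: each piston crown up and flat in the dish of the same colour as the paint stripe on its crown. Set each one down gently, never drop or tip one, and leave the bottle and the connecting rod where they are.

Things in the scene. Friction and masses are not known exactly. Their poses are not given: they have to be found in the camera images.
- piston_red: Loose aluminium piston, 50 mm across, 40 mm high, 100 g, crown up, red stripe 40 x 16 mm on the crown. Origin: centre of its underside; z up; any yaw. Its upper 24 mm is a full round disc to grip; the skirt below is open at two sides. The drying rack is a fixed steel grille, 90 x 370 mm, top 30 mm above the bench; the pistons stand on it in a row, 88 mm apart.
- piston_yellow: Loose aluminium piston, 50 mm across, 40 mm high, 100 g, crown up, yellow stripe 40 x 16 mm on the crown. Origin: centre of its underside; z up; any yaw. Its upper 24 mm is a full round disc to grip; the skirt below is open at two sides. Wire hoops between the places in the drying rack reach 8 mm above its grille.
- piston_blue: Loose aluminium piston, 50 mm across, 40 mm high, 100 g, crown up, blue stripe 40 x 16 mm on the crown. Origin: centre of its underside; z up; any yaw. Its upper 24 mm is a full round disc to grip; the skirt below is open at two sides. The rack's row and the tray's row both run left-right as the robot sees them, roughly parallel; either may be the nearer.
- piston_green: Loose aluminium piston, 50 mm across, 40 mm high, 100 g, crown up, green stripe 40 x 16 mm on the crown. Origin: centre of its underside; z up; any yaw. Its upper 24 mm is a full round disc to grip; the skirt below is open at two sides. At least 20 mm is free between drying rack and build tray.
- dish_red: Fixed round red plastic dish in the build tray, 80 mm outside, 70 mm inside. Origin: centre of its underside; floor 4 mm and rim top 10 mm above the origin; y runs along the row of dishes. The build tray is fixed aluminium, 94 x 376 mm; its deck, on which the dishes stand, is 12 mm above the bench, its long edges 4 mm higher.
- dish_yellow: Fixed round yellow plastic dish in the build tray, 80 mm outside, 70 mm inside. Origin: centre of its underside; floor 4 mm and rim top 10 mm above the origin; y runs along the row of dishes. The four dishes stand in one row, 88 mm apart, in any order of colours.
- dish_blue: Fixed round blue plastic dish in the build tray, 80 mm outside, 70 mm inside. Origin: centre of its underside; floor 4 mm and rim top 10 mm above the origin; y runs along the row of dishes.
- dish_green: Fixed round green plastic dish in the build tray, 80 mm outside, 70 mm inside. Origin: centre of its underside; floor 4 mm and rim top 10 mm above the origin; y runs along the row of dishes.
- bottle: Loose black bottle with a white cap standing beside the work, 38 mm across, about 95 mm high; origin: centre of its underside. Leave alone.
- conrod: Loose steel connecting rod lying flat on the bench beside the work, about 140 mm long, 72 mm wide at the big end, 18 mm high; origin on the bench between its two eyes, y along the rod to the small eye. Leave alone.

How it is judged:
By the outcome, as a careful person would: the job done as asked, in the order asked, and still so for the second after the job is handed in, with the robot touching nothing.
It also fails if it takes over 90 s, if anything falls off the work surface, if the arm or the gripper's body presses on something with over 40 N, if the wrist force passes 120 N, or if a joint passes its speed limit or range.

## Working session

There is one attempt and no reset: what is moved stays moved. The work goes in short steps, Python scripts to look and compute and a tool call to move; the robot and the scene stay as the last step left them, time stands still between calls to the robot, and variables do not carry over. Pictures are saved under pics/ and viewed, at most 14 in all, crops included, and the job is handed in when it is done.

Besides the shell and the picture viewer there is one more tool, called after "Emit:" as name(argument=value, ...), one argument or row to a line, values as JSON. jog_arm: Moves the arm, as the interface text tells. Its arguments: {"type":"object","properties":{"moves":{"type":"array"},"newtons":{"type":"number"}},"required":["moves"]}

```bash
mkdir -p pics; python3 - <<'E'
from cell import monitor,cams
import cv2,numpy as np
s=monitor.read_state();print(s['time'],s['tool_pos'],s['tool_rot'],s['width'])
for n in ['scene','side']:
    c=cams.capture(n);cv2.imwrite(f'pics/{n}0.png',c['image'][:,:,::-1]);np.savez(f'{n}0.npz',**c)
    print(n,c['world_from_camera'].round(2).tolist())
E
```

```text
0.0 [0.17227154 0.52207995 0.23070022] [-4.98563941e-01 -3.10149554e+00  1.83301630e-03] 0.9976500770050829
scene [[0.52, 0.71, -0.47, 1.09], [0.85, -0.43, 0.29, -0.32], [0.0, -0.56, -0.83, 0.99], [0.0, 0.0, 0.0, 1.0]]
side [[-0.98, -0.1, 0.14, 0.4], [-0.18, 0.6, -0.78, 0.83], [-0.01, -0.79, -0.61, 0.71], [0.0, 0.0, 0.0, 1.0]]
```

View pics/scene0.png

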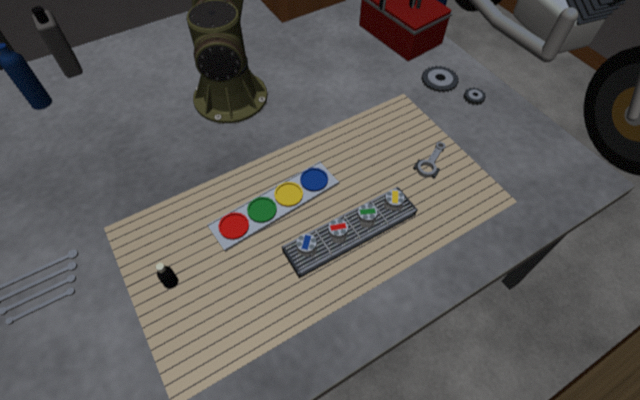

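View pics/side0.png

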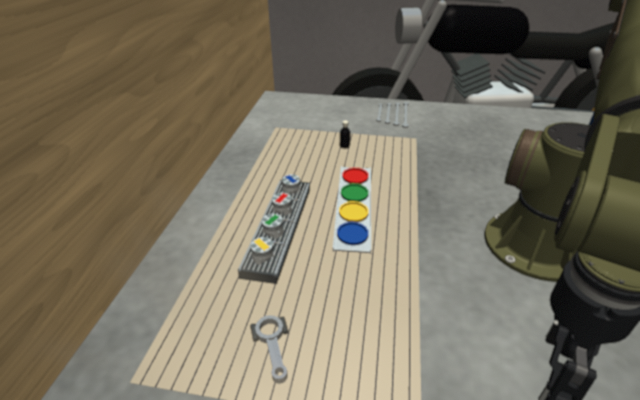

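The scene view shows the tray nearest the base, with dishes red (234,226), green (263,209), yellow (289,194) and blue (314,180). The rack is beyond it, with pistons blue (306,242), red (338,228), green (368,212) and yellow (395,198). The bottle is at (167,275) and the rod at (430,160). The side view agrees.

```bash
cat > h.py <<'E'
import numpy as np,cv2
H={'red':[(0,6),(174,180)],'yellow':[(20,32)],'green':[(50,85)],'blue':[(100,125)]}
def cloud(c):
    z=c['range_z'];K=c['K'];v,u=np.mgrid[:z.shape[0],:z.shape[1]]
    P=np.stack([(u-K[0,2])/K[0,0]*z,(v-K[1,2])/K[1,1]*z,z,np.ones_like(z)],-1)@c['world_from_camera'].T
    P[z==0]=np.nan
    return P[...,:3]
def blobs(c,smin=110,amin=15,vmin=40):
    P=cloud(c);hsv=cv2.cvtColor(c['image'],cv2.COLOR_RGB2HSV);out=[]
    for n,rs in H.items():
        m=sum(cv2.inRange(hsv,(a,smin,vmin),(b,255,255)) for a,b in rs)
        k,l,st,ce=cv2.connectedComponentsWithStats(m)
        for i in range(1,k):
            if st[i,4]<amin: continue
            p=P[l==i];p=p[~np.isnan(p[:,0])]
            if len(p)<5: continue
            q=np.median(p,0)
            if not(.25<q[0]<.85 and abs(q[1])<.5 and q[2]<.2): continue
            mid=(p.max(0)+p.min(0))/2
            out.append((n,st[i,4],ce[i].round(),p.mean(0).round(4),q[2].round(4),mid[:2].round(4),np.ptp(p,0)[:2].round(3)))
    return out
E
python3 - <<'E'
import numpy as np;from h import *
for n in ['scene','side']:
    c=dict(np.load(n+'0.npz'));print(n)
    for b in blobs(c): print(*b)
E
```

```text
scene
red 622 [233. 225.] [ 0.4749 -0.21    0.0167] 0.0159 [ 0.4749 -0.21  ] [0.085 0.078]
red 75 [338. 226.] [0.6479 0.0081 0.0696] 0.0696 [0.6474 0.0075] [0.026 0.038]
yellow 537 [288. 194.] [ 0.4606 -0.0338  0.0164] 0.0156 [ 0.4606 -0.0347] [0.085 0.079]
yellow 68 [395. 196.] [0.6492 0.186  0.0694] 0.0695 [0.6484 0.1867] [0.033 0.03 ]
green 549 [261. 209.] [ 0.4682 -0.1223  0.0164] 0.0158 [ 0.4704 -0.1226] [0.08  0.077]
green 54 [367. 211.] [0.6492 0.0982 0.0694] 0.0693 [0.6492 0.0981] [0.022 0.035]
blue 496 [314. 179.] [0.4536 0.0539 0.0164] 0.0158 [0.456  0.0519] [0.08 0.08]
blue 79 [306. 242.] [ 0.6446 -0.0832  0.0697] 0.07 [ 0.6444 -0.083 ] [0.031 0.033]
side
red 311 [355. 175.] [ 0.4789 -0.2097  0.0197] 0.0191 [ 0.4787 -0.2077] [0.075 0.086]
red 44 [281. 198.] [0.6513 0.009  0.0727] 0.0728 [0.6507 0.0084] [0.019 0.034]
yellow 466 [353. 211.] [ 0.4645 -0.0347  0.0195] 0.0188 [ 0.4648 -0.039 ] [0.077 0.094]
yellow 73 [261. 244.] [0.6518 0.1879 0.0724] 0.0724 [0.6519 0.1877] [0.033 0.032]
green 337 [354. 192.] [ 0.4718 -0.1214  0.0193] 0.0186 [ 0.4708 -0.1194] [0.072 0.081]
green 39 [271. 220.] [0.6521 0.1002 0.0724] 0.0723 [0.6522 0.1006] [0.02 0.03]
blue 28 [291. 179.] [ 0.6465 -0.0809  0.0728] 0.0728 [ 0.6462 -0.0816] [0.025 0.025]
blue 521 [352. 233.] [0.4572 0.0547 0.0192] 0.0185 [0.4568 0.0558] [0.075 0.082]
```

Emit:
jog_arm(
  moves=[
    [[0,0,10.2],[-43,-13,0],1],
    [[0,0,10.2],[-45,-5,0],1],
    [[0,0,10.2],[-45,3,0],1],
    [[0,0,10.2],[-44,11,0],1],
    [[0,0,10.2],[-41,18,0],1],
  ],
  newtons=35,
)

```text
time: 0.72
tool_pos: [0.3581, 0.3919, 0.2311]
tool_rot: [-1.793, -2.58, 0.001]
force: [-0.2, 1.1, 0.1]
width: 1.0
finger_force: 0.0
```

```bash
cat >> h.py <<'E'
from scipy.spatial.transform import Rotation as R
def goto(x,y,z,yaw=0):
    """shift (mm, in present tool axes) and turn (deg) to a tool-down pose with tool y at yaw from world x"""
    from cell import monitor
    s=monitor.read_state();r=R.from_rotvec(s['tool_rot'])
    c,q=np.cos(np.radians(yaw)),np.sin(np.radians(yaw))
    T=R.from_matrix(np.array([[-q,c,0],[c,q,0],[0,0,-1]]))
    print('t',round(s['time'],2),'pos',s['tool_pos'].round(4),'turn',np.degrees((r.inv()*T).as_rotvec()).round(1),
      'shift',(1000*r.inv().apply(np.array([x,y,z])-s['tool_pos'])).round(1),'w',round(s['width'],3),'F',s['force'].round(1),round(float(s['finger_force']),1))
E
python3 -c "
from h import *;goto(.6505,.187,.15)
c=dict(np.load('scene0.npz'));P=cloud(c);print(P[275,167],P[270,165],P[280,168])"
```

```text
t 0.72 pos [0.3581 0.3919 0.2311] turn [-0.   0.  20.4] shift [-294.   202.7   81. ] w 1.0 F [-0.2  1.1  0.1] 0.0
[ 0.54812712 -0.40731417  0.06490649] [ 0.54011692 -0.40579967  0.0761748 ] [ 0.55278732 -0.41123283  0.04965958]
```

Emit:
jog_arm(
  moves=[
    [[0,0,10.2],[-41,28,10],1],
    [[0,0,10.2],[-35,35,10],1],
    [[0,0,0],[-29,41,10],1],
    [[0,0,0],[-29,41,10],1],
    [[0,0,0],[-29,41,10],1],
  ],
)

```text
time: 1.35
tool_pos: [0.5632, 0.2491, 0.1806]
tool_rot: [-2.215, -2.228, 0.001]
force: [-0.8, 1.1, -0.3]
width: 0.999
finger_force: 0.0
```

```bash
python3 -c "
from h import *;goto(.6505,.187,.16)"
```

```text
t 1.35 pos [0.5632 0.2491 0.1806] turn [-0.   0.   0.3] shift [-62.6  86.9  20.6] w 0.999 F [-0.8  1.1 -0.3] 0.0
```

Emit:
jog_arm(
  moves=[
    [[0,0,0.3],[-31,43,10],1],
    [[0,0,0],[-31,43,10],1],
    [[0,0,0],[0,0,0],1],
    [[0,0,0],[0,0,0],1],
    [[0,0,0],[0,0,0],1],
  ],
)

```text
time: 1.98
tool_pos: [0.6477, 0.1896, 0.1618]
tool_rot: [2.219, 2.223, 0.001]
force: [-0.9, 0.2, 0.0]
width: 1.001
finger_force: 0.0
```

```bash
python3 - <<'E'
from h import *;from cell import cams
goto(.6505,.187,.036)
c=cams.capture('wrist');cv2.imwrite('pics/w1.png',c['image'][:,:,::-1])
for b in blobs(c): print(*b)
E
```

```text
t 1.98 pos [0.6477 0.1896 0.1618] turn [ 0.  -0.   0.1] shift [ -2.6   2.7 125.8] w 1.001 F [-0.9  0.2  0. ] 0.0
yellow 1076 [323. 201.] [0.6509 0.1874 0.0709] 0.0709 [0.6515 0.1871] [0.039 0.035]
yellow 525 [128. 388.] [ 0.457  -0.0195  0.0379] 0.0164 [0.5133 0.0627] [0.172 0.241]
yellow 96 [111. 392.] [ 0.4325 -0.0344  0.0282] 0.0218 [0.5046 0.0638] [0.163 0.229]
green 815 [323. 306.] [0.6511 0.0992 0.0709] 0.0709 [0.6509 0.0987] [0.03  0.041]
blue 1623 [114. 296.] [0.4528 0.0794 0.027 ] 0.0167 [0.5033 0.1255] [0.185 0.153]
```

View pics/w1.png

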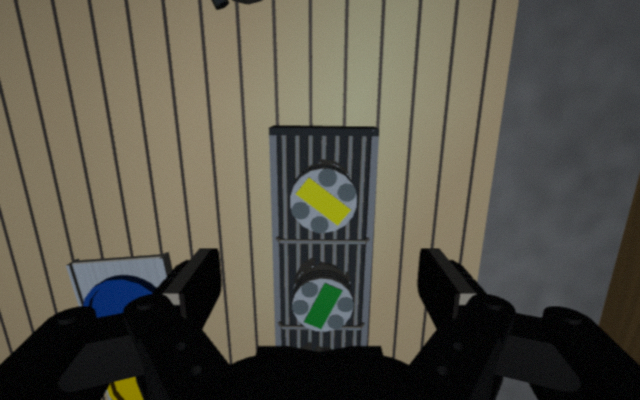

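The wrist view shows the yellow piston at (323,201) and the green one at (323,306). Both sit between the fingers' closing line, and the measured positions agree with the other views. Descending.

Emit:
jog_arm(
  moves=[
    [[0,0,0],[-2.5,3,35],1],
    [[0,0,0],[0,0,40],1],
    [[0,0,0],[0,0,30],1],
    [[0,0,0],[0,0,15],1],
    [[0,0,0],[0,0,6],1],
  ],
)

```text
time: 2.65
tool_pos: [0.6512, 0.1865, 0.0354]
tool_rot: [2.22, 2.223, 0.0]
force: [0.6, 0.9, 0.8]
width: 1.002
finger_force: 0.0
```

Emit:
jog_arm(
  moves=[
    [[0,0,0],[0,0,0],0.7],
    [[0,0,0],[0,0,0],0.6],
    [[0,0,0],[0,0,0],0.5],
    [[0,0,0],[0,0,0],0.4],
    [[0,0,0],[0,0,0],0.4],
  ],
)

```text
time: 3.28
tool_pos: [0.6518, 0.1862, 0.0367]
tool_rot: [2.22, 2.221, 0.003]
force: [-3.0, 0.9, 6.6]
width: 0.576
finger_force: 36.0
```

Emit:
jog_arm(
  moves=[
    [[0,0,0],[0,0,-15],0.4],
    [[0,0,0],[0,0,-30],0.4],
    [[0,0,0],[0,0,-30],0.4],
    [[0,0,0],[-25,-21,0],0.4],
    [[0,0,0],[-40,-34,0],0.4],
  ],
)

```text
time: 3.9
tool_pos: [0.596, 0.1209, 0.1114]
tool_rot: [2.219, 2.223, 0.002]
force: [0.6, -0.7, -0.5]
width: 0.575
finger_force: 36.5
```

Emit:
jog_arm(
  moves=[
    [[0,0,0],[-45,-38,0],0.4],
    [[0,0,0],[-45,-38,0],0.4],
    [[0,0,0],[-40,-35,0],0.4],
    [[0,0,0],[-20,-17,0],0.4],
    [[0,0,0],[-6,-5,0],0.4],
  ],
)

```text
time: 4.53
tool_pos: [0.4632, -0.036, 0.1114]
tool_rot: [2.222, 2.22, 0.001]
force: [-0.1, -1.7, -1.0]
width: 0.574
finger_force: 36.6
```

```bash
python3 - <<'E'
from h import *;from cell import cams
goto(.4625,-.034,.022)
c=cams.capture('wrist');cv2.imwrite('pics/w2.png',c['image'][:,:,::-1])
for b in blobs(c): print(*b)
E
```

```text
t 4.53 pos [ 0.4632 -0.036   0.1114] turn [ 0.1  0.  -0.1] shift [ 2.  -0.8 89.3] w 0.574 F [-0.1 -1.7 -1. ] 36.6
red 245 [634. 169.] [ 0.6406 -0.0039  0.0708] 0.0708 [ 0.6407 -0.0021] [0.009 0.017]
yellow 6448 [317. 180.] [ 0.4621 -0.0225  0.0194] 0.0165 [ 0.4632 -0.0252] [0.08  0.064]
yellow 4126 [318. 290.] [ 0.4631 -0.0345  0.1456] 0.1456 [ 0.4635 -0.0353] [0.04  0.037]
blue 12679 [307.  64.] [0.4558 0.0561 0.0177] 0.0165 [0.4567 0.0548] [0.081 0.083]
blue 1445 [611. 291.] [ 0.646  -0.082   0.0708] 0.0708 [ 0.6466 -0.0821] [0.04  0.038]
```

View pics/w2.png

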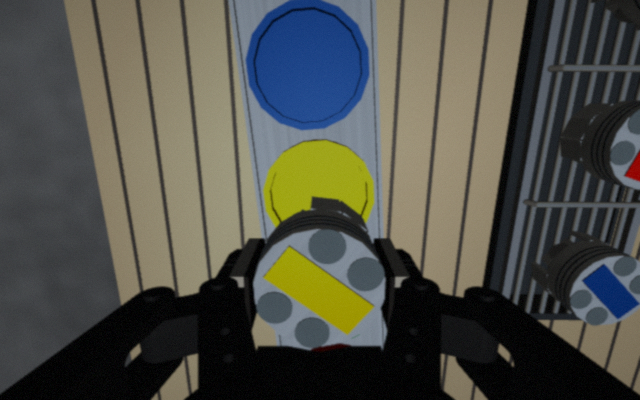

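The yellow piston is held level (crown centre 318,290) above its dish (318,190). Its crown sits 33–34 mm above the TCP, so the underside meets the dish floor at a TCP height of about 22.7 mm.

Emit:
jog_arm(
  moves=[
    [[0,0,0],[2,-1,25],0.4],
    [[0,0,0],[0,0,30],0.4],
    [[0,0,0],[0,0,20],0.4],
    [[0,0,0],[0,0,8],0.4],
    [[0,0,0],[0,0,2.5],0.4],
  ],
)

```text
time: 5.2
tool_pos: [0.4629, -0.0327, 0.0249]
tool_rot: [2.22, 2.223, 0.0]
force: [-0.1, -0.3, -0.4]
width: 0.578
finger_force: 36.6
```

Emit:
jog_arm(
  moves=[
    [[0,0,0],[0,0,1],0.4],
    [[0,0,0],[0,0,1],0.4],
    [[0,0,0],[0,0,0.5],0.4],
    [[0,0,0],[0,0,0],0.4],
    [[0,0,0],[0,0,0],0.4],
  ],
)

```text
time: 5.82
tool_pos: [0.4626, -0.0331, 0.0226]
tool_rot: [2.22, 2.222, 0.001]
force: [-1.4, -0.9, 6.1]
width: 0.575
finger_force: 37.0
```

Contact is gentle at about 6 N. Release, then rise.

Emit:
jog_arm(
  moves=[
    [[0,0,0],[0,0,0],0.65],
    [[0,0,0],[0,0,0],0.75],
    [[0,0,0],[0,0,0],0.85],
    [[0,0,0],[0,0,0],1],
    [[0,0,0],[0,0,0],1],
  ],
)

```text
time: 6.45
tool_pos: [0.4624, -0.033, 0.0223]
tool_rot: [-2.221, -2.222, 0.0]
force: [-0.3, -0.3, 0.3]
width: 1.0
finger_force: 0.0
```

Emit:
jog_arm(
  moves=[
    [[0,0,0],[0,0,-5],1],
    [[0,0,0],[0,0,-25],1],
    [[0,0,0],[0,0,-40],1],
    [[0,0,0],[10,15,-30],1],
    [[0,0,0],[25,35,0],1],
  ],
)

```text
time: 7.08
tool_pos: [0.5138, 0.0018, 0.1254]
tool_rot: [2.22, 2.218, 0.005]
force: [1.4, -1.0, -0.3]
width: 1.001
finger_force: 0.0
```

```bash
python3 - <<'E'
from h import *;from cell import cams
goto(.651,.099,.0365)
c=cams.capture('scene')
for b in blobs(c): print(*b)
E
```

```text
t 7.08 pos [0.5138 0.0018 0.1254] turn [ 0.3  0.  -0.1] shift [ 97.4 136.7  89.5] w 1.001 F [ 1.4 -1.  -0.3] 0.0
red 620 [233. 225.] [ 0.4749 -0.2101  0.0167] 0.0161 [ 0.4759 -0.2098] [0.082 0.079]
red 75 [338. 226.] [0.648  0.0078 0.0698] 0.0696 [0.6476 0.008 ] [0.025 0.038]
yellow 60 [288. 185.] [ 0.4606 -0.0327  0.0557] 0.0554 [ 0.459  -0.0327] [0.036 0.029]
yellow 270 [288. 197.] [ 0.4729 -0.0406  0.018 ] 0.0176 [ 0.4648 -0.0344] [0.077 0.079]
green 547 [261. 209.] [ 0.4682 -0.1223  0.0164] 0.0158 [ 0.4705 -0.1227] [0.078 0.077]
green 55 [367. 211.] [0.6496 0.0981 0.0697] 0.0698 [0.65   0.0977] [0.023 0.035]
blue 251 [310. 181.] [0.4683 0.0315 0.0384] 0.0168 [0.5018 0.0289] [0.172 0.091]
blue 79 [306. 242.] [ 0.6447 -0.0833  0.0699] 0.0701 [ 0.6448 -0.0824] [0.032 0.033]
```

Emit:
jog_arm(
  moves=[
    [[0,0,0],[24,34,0],1],
    [[0,0,0],[26,37,0],1],
    [[0,0,0],[24,34,0],1],
    [[0,0,0],[17,23,0],1],
    [[0,0,0],[6,9,0],1],
  ],
)

```text
time: 7.75
tool_pos: [0.6498, 0.0998, 0.122]
tool_rot: [-2.22, -2.223, 0.0]
force: [-0.1, 0.2, -0.7]
width: 0.997
finger_force: 0.0
```

```bash
python3 - <<'E'
from h import *;goto(.651,.099,.0365)
E
```

```text
t 7.75 pos [0.6498 0.0998 0.122 ] turn [-0.   0.   0.1] shift [-0.8  1.2 85.5] w 0.997 F [-0.1  0.2 -0.7] 0.0
```

Emit:
jog_arm(
  moves=[
    [[0,0,0],[-1,1,25],1],
    [[0,0,0],[0,0,30],1],
    [[0,0,0],[0,0,20],1],
    [[0,0,0],[0,0,8],1],
    [[0,0,0],[0,0,2.5],1],
  ],
)

```text
time: 8.38
tool_pos: [0.6505, 0.098, 0.0371]
tool_rot: [2.221, 2.222, 0.0]
force: [0.5, 1.1, -0.2]
width: 0.998
finger_force: 0.0
```

Emit:
jog_arm(
  moves=[
    [[0,0,0],[0,0,0],0.7],
    [[0,0,0],[0,0,0],0.6],
    [[0,0,0],[0,0,0],0.5],
    [[0,0,0],[0,0,0],0.4],
    [[0,0,0],[0,0,0],0.4],
  ],
)

```text
time: 9.0
tool_pos: [0.6508, 0.0981, 0.0378]
tool_rot: [2.22, 2.221, 0.002]
force: [-1.9, 0.3, 6.1]
width: 0.576
finger_force: 36.2
```

Emit:
jog_arm(
  moves=[
    [[0,0,0],[0,0,-15],0.4],
    [[0,0,0],[0,0,-30],0.4],
    [[0,0,0],[0,0,-30],0.4],
    [[0,0,0],[-25,-20,0],0.4],
    [[0,0,0],[-40,-33,0],0.4],
  ],
)

```text
time: 9.62
tool_pos: [0.597, 0.033, 0.1127]
tool_rot: [2.218, 2.223, 0.001]
force: [0.4, -0.9, -1.6]
width: 0.575
finger_force: 36.6
```

Emit:
jog_arm(
  moves=[
    [[0,0,0],[-45,-37,0],0.4],
    [[0,0,0],[-45,-37,0],0.4],
    [[0,0,0],[-40,-33,0],0.4],
    [[0,0,0],[-20,-16,0],0.4],
    [[0,0,0],[-5,-4,0],0.4],
  ],
)

```text
time: 10.25
tool_pos: [0.47, -0.123, 0.1127]
tool_rot: [2.222, 2.22, 0.001]
force: [-0.2, 0.4, -1.8]
width: 0.575
finger_force: 36.6
```

```bash
python3 - <<'E'
from h import *;from cell import cams
goto(.470,-.122,.0238)
c=cams.capture('wrist')
for b in blobs(c,amin=100): print(*b)
E
```

```text
t 10.25 pos [ 0.47   -0.123   0.1127] turn [ 0.1  0.  -0.1] shift [ 1.  -0.1 88.9] w 0.575 F [-0.2  0.4 -1.8] 36.6
yellow 5690 [311.  72.] [ 0.4649 -0.0365  0.0195] 0.0209 [ 0.4634 -0.0335] [0.081 0.08 ]
yellow 2127 [305.  59.] [ 0.4625 -0.0319  0.057 ] 0.057 [ 0.4625 -0.0322] [0.039 0.035]
green 6549 [320. 181.] [ 0.4714 -0.111   0.0185] 0.0165 [ 0.4707 -0.1144] [0.081 0.067]
green 4004 [320. 288.] [ 0.4706 -0.1216  0.1459] 0.1459 [ 0.4702 -0.1224] [0.031 0.043]
blue 1347 [626. 147.] [ 0.6407 -0.0789  0.0708] 0.0708 [ 0.6401 -0.0816] [0.027 0.037]
```

Emit:
jog_arm(
  moves=[
    [[0,0,0],[0,0,25],0.4],
    [[0,0,0],[0,0,30],0.4],
    [[0,0,0],[0,0,20],0.4],
    [[0,0,0],[0,0,8],0.4],
    [[0,0,0],[0,0,2.5],0.4],
  ],
)

```text
time: 10.92
tool_pos: [0.4709, -0.1217, 0.0264]
tool_rot: [2.22, 2.223, 0.0]
force: [0.4, 0.4, -0.8]
width: 0.576
finger_force: 36.6
```

Emit:
jog_arm(
  moves=[
    [[0,0,0],[0,0,1],0.4],
    [[0,0,0],[0,0,1],0.4],
    [[0,0,0],[0,0,0.5],0.4],
    [[0,0,0],[0,0,0],0.4],
    [[0,0,0],[0,0,0],0.4],
  ],
)

```text
time: 11.55
tool_pos: [0.4705, -0.1221, 0.0239]
tool_rot: [2.221, 2.222, 0.0]
force: [0.6, -1.0, -0.9]
width: 0.577
finger_force: 36.6
```

No contact force yet (the yellow one read +6 N), so lower a little more.

Emit:
jog_arm(
  moves=[
    [[0,0,0],[0,0,0.5],0.4],
    [[0,0,0],[0,0,0.5],0.4],
    [[0,0,0],[0,0,0],0.4],
    [[0,0,0],[0,0,0],0.4],
    [[0,0,0],[0,0,0],0.4],
  ],
)

```text
time: 12.18
tool_pos: [0.4706, -0.1221, 0.0237]
tool_rot: [2.22, 2.222, 0.0]
force: [-6.0, 1.6, 15.7]
width: 0.574
finger_force: 38.2
```

Emit:
jog_arm(
  moves=[
    [[0,0,0],[0,0,-0.6],0.4],
    [[0,0,0],[0,0,0],0.65],
    [[0,0,0],[0,0,0],0.75],
    [[0,0,0],[0,0,0],1],
    [[0,0,0],[0,0,0],1],
  ],
)

```text
time: 12.8
tool_pos: [0.4705, -0.122, 0.0233]
tool_rot: [-2.221, -2.222, 0.0]
force: [0.5, -0.3, -0.4]
width: 0.998
finger_force: 0.0
```

Emit:
jog_arm(
  moves=[
    [[0,0,0],[0,0,-5],1],
    [[0,0,0],[0,0,-25],1],
    [[0,0,0],[0,0,-40],1],
    [[0,0,0],[10,15,-30],1],
    [[0,0,0],[20,35,0],1],
  ],
)

```text
time: 13.42
tool_pos: [0.5217, -0.0924, 0.1265]
tool_rot: [2.219, 2.218, 0.004]
force: [0.4, -0.6, -0.1]
width: 1.005
finger_force: 0.0
```

```bash
python3 - <<'E'
from h import *;from cell import cams
goto(.6495,.0085,.0365)
c=cams.capture('side')
for b in blobs(c): print(*b)
E
```

```text
t 13.43 pos [ 0.5217 -0.0924  0.1265] turn [ 0.3  0.1 -0. ] shift [101.1 127.3  90.5] w 1.005 F [ 0.4 -0.6 -0.1] 0.0
red 224 [355. 173.] [ 0.4794 -0.2183  0.0203] 0.0191 [ 0.4787 -0.195 ] [0.075 0.106]
red 44 [281. 198.] [0.6513 0.0093 0.0729] 0.0729 [0.6518 0.0072] [0.021 0.035]
yellow 46 [354. 200.] [ 0.4641 -0.0314  0.0586] 0.0587 [ 0.464  -0.0336] [0.033 0.031]
yellow 220 [353. 214.] [ 0.4626 -0.0193  0.0209] 0.0201 [ 0.4647 -0.0254] [0.076 0.07 ]
green 21 [355. 181.] [ 0.4718 -0.1196  0.059 ] 0.0589 [ 0.4719 -0.1186] [0.018 0.024]
green 41 [344. 192.] [ 0.5003 -0.1138  0.021 ] 0.0202 [ 0.4988 -0.1153] [0.017 0.05 ]
green 37 [365. 193.] [ 0.4415 -0.1201  0.02  ] 0.0191 [ 0.4411 -0.1199] [0.013 0.053]
blue 27 [291. 179.] [ 0.647  -0.0811  0.0727] 0.0727 [ 0.647  -0.0805] [0.024 0.024]
blue 518 [352. 233.] [0.4571 0.0547 0.0192] 0.0185 [0.4567 0.0563] [0.075 0.079]
```

Both are seated. Next is the red piston.

Emit:
jog_arm(
  moves=[
    [[0,0,0],[25,32,0],1],
    [[0,0,0],[27,34,0],1],
    [[0,0,0],[25,32,0],1],
    [[0,0,0],[17,21,0],1],
    [[0,0,0],[6,9,0],1],
  ],
)

```text
time: 14.1
tool_pos: [0.6489, 0.009, 0.1232]
tool_rot: [-2.219, -2.223, 0.0]
force: [-1.1, -0.3, -0.6]
width: 0.998
finger_force: 0.0
```

```bash
python3 - <<'E'
from h import *;from cell import cams
goto(.6495,.0085,.0370)
c=cams.capture('wrist')
for b in blobs(c,amin=100): print(*b)
E
```

```text
t 14.1 pos [0.6489 0.009  0.1232] turn [-0.  -0.   0.1] shift [-0.5  0.6 86.2] w 0.998 F [-1.1 -0.3 -0.6] 0.0
red 1545 [321. 216.] [0.6502 0.009  0.071 ] 0.071 [0.6502 0.0085] [0.026 0.042]
red 588 [124. 392.] [ 0.4742 -0.1739  0.0276] 0.0166 [ 0.5228 -0.098 ] [0.156 0.196]
yellow 3636 [101. 236.] [ 0.4746 -0.0271  0.0193] 0.0179 [ 0.4601 -0.0368] [0.087 0.088]
yellow 1203 [ 51. 264.] [ 0.4628 -0.032   0.0571] 0.0571 [ 0.4633 -0.0323] [0.041 0.036]
green 602 [106. 305.] [ 0.4753 -0.0832  0.03  ] 0.0205 [ 0.5209 -0.0407] [0.145 0.125]
blue 9367 [ 56. 131.] [0.4549 0.0551 0.0179] 0.0167 [0.4549 0.0526] [0.083 0.083]
blue 921 [311. 336.] [ 0.644  -0.0761  0.0748] 0.0709 [ 0.6453 -0.0361] [0.036 0.112]
```

Emit:
jog_arm(
  moves=[
    [[0,0,0],[0,1,25],1],
    [[0,0,0],[0,0,30],1],
    [[0,0,0],[0,0,20],1],
    [[0,0,0],[0,0,8],1],
    [[0,0,0],[0,0,3],1],
  ],
)

```text
time: 14.78
tool_pos: [0.6495, 0.0079, 0.0377]
tool_rot: [2.221, 2.222, 0.0]
force: [0.4, -0.1, 0.5]
width: 0.997
finger_force: 0.0
```

Emit:
jog_arm(
  moves=[
    [[0,0,0],[0,0,0],0.7],
    [[0,0,0],[0,0,0],0.6],
    [[0,0,0],[0,0,0],0.5],
    [[0,0,0],[0,0,0],0.4],
    [[0,0,0],[0,0,0],0.4],
  ],
)

```text
time: 15.4
tool_pos: [0.6499, 0.0081, 0.0384]
tool_rot: [2.22, 2.221, 0.002]
force: [-0.7, -0.3, 6.6]
width: 0.572
finger_force: 36.4
```

Emit:
jog_arm(
  moves=[
    [[0,0,0],[0,0,-15],0.4],
    [[0,0,0],[0,0,-30],0.4],
    [[0,0,0],[0,0,-30],0.4],
    [[0,0,0],[-25,-20,0],0.4],
    [[0,0,0],[-40,-32,0],0.4],
  ],
)

```text
time: 16.02
tool_pos: [0.5972, -0.057, 0.1134]
tool_rot: [2.218, 2.223, 0.001]
force: [0.8, -0.3, -0.9]
width: 0.571
finger_force: 36.5
```

Emit:
jog_arm(
  moves=[
    [[0,0,0],[-45,-35,0],0.4],
    [[0,0,0],[-45,-35,0],0.4],
    [[0,0,0],[-38,-31,0],0.4],
    [[0,0,0],[-20,-16,0],0.4],
    [[0,0,0],[-5,-4,0],0.4],
  ],
)

```text
time: 16.65
tool_pos: [0.4759, -0.2111, 0.1132]
tool_rot: [2.222, 2.22, 0.0]
force: [0.1, 0.7, -1.0]
width: 0.573
finger_force: 36.5
```

```bash
python3 - <<'E'
from h import *;from cell import cams
goto(.477,-.210,.0244)
c=cams.capture('wrist')
for b in blobs(c,amin=100): print(*b)
E
```

```text
t 16.65 pos [ 0.4759 -0.2111  0.1132] turn [ 0.   0.  -0.1] shift [ 1.1  1.  88.8] w 0.573 F [ 0.1  0.7 -1. ] 36.5
red 6764 [322. 181.] [ 0.4786 -0.1989  0.0193] 0.0165 [ 0.4783 -0.2008] [0.082 0.065]
red 4022 [320. 288.] [ 0.4765 -0.2099  0.1458] 0.1458 [ 0.4763 -0.2111] [0.028 0.043]
green 5741 [311.  69.] [ 0.4709 -0.1223  0.0195] 0.0207 [ 0.4706 -0.1211] [0.082 0.08 ]
green 2110 [309.  61.] [ 0.4709 -0.121   0.057 ] 0.057 [ 0.4707 -0.1215] [0.03  0.042]
```

Emit:
jog_arm(
  moves=[
    [[0,0,0],[0.5,1.5,25],0.4],
    [[0,0,0],[0,0,30],0.4],
    [[0,0,0],[0,0,20],0.4],
    [[0,0,0],[0,0,8],0.4],
    [[0,0,0],[0,0,2.5],0.4],
  ],
)

```text
time: 17.32
tool_pos: [0.4785, -0.2091, 0.027]
tool_rot: [2.22, 2.223, 0.0]
force: [-0.5, 0.1, -0.4]
width: 0.578
finger_force: 36.5
```

Emit:
jog_arm(
  moves=[
    [[0,0,0],[0,0,1],0.4],
    [[0,0,0],[0,0,1],0.4],
    [[0,0,0],[0,0,0.7],0.4],
    [[0,0,0],[0,0,0],0.4],
    [[0,0,0],[0,0,0],0.4],
  ],
)

```text
time: 17.95
tool_pos: [0.4782, -0.2096, 0.0244]
tool_rot: [2.221, 2.222, 0.0]
force: [0.1, 0.5, 2.0]
width: 0.578
finger_force: 36.7
```

Light contact: 2 N now against −1 N in free air. Release.

Emit:
jog_arm(
  moves=[
    [[0,0,0],[0,0,0.2],0.4],
    [[0,0,0],[0,0,0],0.65],
    [[0,0,0],[0,0,0],0.75],
    [[0,0,0],[0,0,0],1],
    [[0,0,0],[0,0,0],1],
  ],
)

```text
time: 18.58
tool_pos: [0.478, -0.2095, 0.0239]
tool_rot: [-2.221, -2.222, 0.0]
force: [0.3, 0.8, -0.4]
width: 0.999
finger_force: 0.0
```

Emit:
jog_arm(
  moves=[
    [[0,0,0],[0,0,-5],1],
    [[0,0,0],[0,0,-25],1],
    [[0,0,0],[0,0,-40],1],
    [[0,0,0],[10,15,-30],1],
    [[0,0,0],[20,30,0],1],
  ],
)

```text
time: 19.2
tool_pos: [0.5242, -0.1801, 0.1272]
tool_rot: [2.219, 2.217, 0.003]
force: [-0.4, -0.4, -0.1]
width: 1.002
finger_force: 0.0
```

```bash
python3 - <<'E'
from h import *;from cell import cams
goto(.646,-.082,.0370)
c=cams.capture('side')
for b in blobs(c): print(*b)
E
```

```text
t 19.2 pos [ 0.5242 -0.1801  0.1272] turn [ 0.2  0.1 -0.1] shift [ 98.4 121.3  90.5] w 1.002 F [-0.4 -0.4 -0.1] 0.0
red 34 [355. 164.] [ 0.4796 -0.2086  0.0588] 0.059 [ 0.4789 -0.2081] [0.019 0.038]
red 42 [345. 175.] [ 0.5082 -0.2034  0.0214] 0.0214 [ 0.5075 -0.2055] [0.017 0.057]
red 41 [365. 176.] [ 0.4487 -0.2093  0.0211] 0.0204 [ 0.448  -0.2099] [0.014 0.053]
yellow 45 [354. 200.] [ 0.4644 -0.0316  0.0586] 0.0586 [ 0.4649 -0.0309] [0.031 0.028]
yellow 220 [353. 214.] [ 0.4623 -0.0191  0.0209] 0.0204 [ 0.4647 -0.025 ] [0.076 0.067]
green 22 [355. 181.] [ 0.472  -0.1216  0.0584] 0.0584 [ 0.4722 -0.122 ] [0.017 0.028]
green 40 [344. 192.] [ 0.5008 -0.116   0.02  ] 0.0192 [ 0.4992 -0.1165] [0.016 0.051]
green 35 [365. 193.] [ 0.4415 -0.1198  0.0202] 0.0187 [ 0.4411 -0.1194] [0.013 0.053]
blue 27 [291. 179.] [ 0.6469 -0.081   0.0728] 0.0727 [ 0.6462 -0.081 ] [0.024 0.028]
blue 521 [352. 233.] [0.4571 0.0545 0.0191] 0.0185 [0.4569 0.0553] [0.075 0.082]
```

Emit:
jog_arm(
  moves=[
    [[0,0,0],[25,30,0],1],
    [[0,0,0],[26,32,0],1],
    [[0,0,0],[25,30,0],1],
    [[0,0,0],[16,20,0],1],
    [[0,0,0],[5,8,0],1],
  ],
)

```text
time: 19.88
tool_pos: [0.6435, -0.0815, 0.1239]
tool_rot: [-2.219, -2.223, 0.0]
force: [-0.2, -0.4, -0.1]
width: 1.0
finger_force: 0.0
```

```bash
python3 - <<'E'
from h import *;from cell import cams
goto(.646,-.082,.0370)
c=cams.capture('wrist')
for b in blobs(c,amin=100): print(*b)
E
```

```text
t 19.88 pos [ 0.6435 -0.0815  0.1239] turn [-0.  -0.   0.1] shift [-0.5  2.5 86.9] w 1.0 F [-0.2 -0.4 -0.1] 0.0
red 818 [114. 303.] [ 0.4777 -0.17    0.0322] 0.0183 [ 0.5185 -0.132 ] [0.141 0.126]
yellow 4678 [ 90. 127.] [ 0.4761 -0.0323  0.0192] 0.0176 [ 0.4694 -0.0349] [0.069 0.083]
yellow 1635 [ 30. 133.] [ 0.4633 -0.0322  0.0571] 0.0571 [ 0.4639 -0.0324] [0.037 0.036]
green 3240 [112. 229.] [ 0.479  -0.1122  0.0192] 0.0172 [ 0.468  -0.1223] [0.086 0.084]
green 1167 [ 71. 262.] [ 0.4711 -0.1211  0.0571] 0.0571 [ 0.4707 -0.122 ] [0.031 0.042]
blue 4981 [46. 26.] [0.4576 0.0355 0.0178] 0.0167 [0.4604 0.0331] [0.072 0.039]
blue 1545 [323. 216.] [ 0.6462 -0.0822  0.0709] 0.0709 [ 0.6462 -0.0824] [0.038 0.038]
```

Emit:
jog_arm(
  moves=[
    [[0,0,0],[0,2.5,25],1],
    [[0,0,0],[0,0,30],1],
    [[0,0,0],[0,0,20],1],
    [[0,0,0],[0,0,9],1],
    [[0,0,0],[0,0,3],1],
  ],
)

```text
time: 20.55
tool_pos: [0.6455, -0.0827, 0.0372]
tool_rot: [2.221, 2.222, 0.0]
force: [0.3, -1.0, 0.6]
width: 1.005
finger_force: 0.0
```

Emit:
jog_arm(
  moves=[
    [[0,0,0],[0,0,0],0.7],
    [[0,0,0],[0,0,0],0.6],
    [[0,0,0],[0,0,0],0.5],
    [[0,0,0],[0,0,0],0.4],
    [[0,0,0],[0,0,0],0.4],
  ],
)

```text
time: 21.18
tool_pos: [0.646, -0.0825, 0.038]
tool_rot: [2.22, 2.221, 0.002]
force: [-0.4, 0.3, 6.6]
width: 0.573
finger_force: 36.4
```

Emit:
jog_arm(
  moves=[
    [[0,0,0],[0,0,-15],0.4],
    [[0,0,0],[0,0,-30],0.4],
    [[0,0,0],[0,0,-30],0.4],
    [[0,0,0],[18,-25,0],0.4],
    [[0,0,0],[26,-36,0],0.4],
  ],
)

```text
time: 21.8
tool_pos: [0.5839, -0.0383, 0.1128]
tool_rot: [2.221, 2.221, 0.001]
force: [-0.1, 1.3, -0.2]
width: 0.574
finger_force: 36.7
```

Emit:
jog_arm(
  moves=[
    [[0,0,0],[28,-38,0],0.4],
    [[0,0,0],[28,-38,0],0.4],
    [[0,0,0],[22,-31,0],0.4],
    [[0,0,0],[12,-17,0],0.4],
    [[0,0,0],[3,-5,0],0.4],
  ],
)

```text
time: 22.42
tool_pos: [0.455, 0.0549, 0.1128]
tool_rot: [2.219, 2.223, 0.001]
force: [0.2, -0.6, -1.1]
width: 0.571
finger_force: 36.6
```

```bash
python3 - <<'E'
from h import *;from cell import cams
goto(.456,.0545,.024)
c=cams.capture('wrist')
for b in blobs(c,amin=100): print(*b)
E
```

```text
t 22.43 pos [0.455  0.0549 0.1128] turn [ 0.  -0.   0.1] shift [-0.5  1.  88.8] w 0.571 F [ 0.2 -0.6 -1.1] 36.6
yellow 157 [346. 343.] [ 0.4733 -0.029   0.0725] 0.057 [0.4711 0.0095] [0.023 0.112]
blue 6193 [319. 183.] [0.4551 0.0658 0.0191] 0.0165 [0.4566 0.0633] [0.082 0.063]
blue 4044 [318. 290.] [0.4549 0.0555 0.1458] 0.1458 [0.4552 0.0547] [0.039 0.039]
```

Emit:
jog_arm(
  moves=[
    [[0,0,0],[0,0.5,25],0.4],
    [[0,0,0],[0,0,30],0.4],
    [[0,0,0],[0,0,20],0.4],
    [[0,0,0],[0,0,8],0.4],
    [[0,0,0],[0,0,2.5],0.4],
  ],
)

```text
time: 23.1
tool_pos: [0.4563, 0.0542, 0.0265]
tool_rot: [2.221, 2.222, 0.0]
force: [-0.2, 0.4, -1.6]
width: 0.573
finger_force: 36.6
```

Emit:
jog_arm(
  moves=[
    [[0,0,0],[0,0,1],0.4],
    [[0,0,0],[0,0,1],0.4],
    [[0,0,0],[0,0,0.7],0.4],
    [[0,0,0],[0,0,0],0.4],
    [[0,0,0],[0,0,0],0.4],
  ],
)

```text
time: 23.72
tool_pos: [0.4561, 0.0545, 0.024]
tool_rot: [2.22, 2.222, 0.001]
force: [-0.8, 0.0, 1.7]
width: 0.574
finger_force: 36.8
```

Emit:
jog_arm(
  moves=[
    [[0,0,0],[0,0,0.2],0.4],
    [[0,0,0],[0,0,0],0.65],
    [[0,0,0],[0,0,0],0.75],
    [[0,0,0],[0,0,0],1],
    [[0,0,0],[0,0,0],1],
  ],
)

```text
time: 24.35
tool_pos: [0.4558, 0.0544, 0.0236]
tool_rot: [-2.221, -2.222, 0.0]
force: [0.7, 0.3, -0.1]
width: 1.001
finger_force: 0.0
```

Emit:
jog_arm(
  moves=[
    [[0,0,0],[0,0,-5],1],
    [[0,0,0],[0,0,-25],1],
    [[0,0,0],[0,0,-40],1],
    [[0,0,0],[0,0,-40],1],
    [[0,0,0],[40,0,-20],1],
  ],
)

```text
time: 24.98
tool_pos: [0.4566, 0.0938, 0.1561]
tool_rot: [2.223, 2.217, 0.004]
force: [-0.2, -0.2, -0.5]
width: 0.996
finger_force: 0.0
```

Emit:
jog_arm(
  moves=[
    [[0,0,0],[50,0,0],1],
    [[0,0,0],[50,0,0],1],
    [[0,0,0],[40,0,0],1],
    [[0,0,0],[15,0,0],1],
    [[0,0,0],[0,0,0],1],
  ],
)

```text
time: 25.6
tool_pos: [0.4556, 0.2495, 0.1536]
tool_rot: [2.22, 2.223, -0.0]
force: [0.3, -0.1, -0.3]
width: 0.999
finger_force: 0.0
```

```bash
python3 - <<'E'
from h import *;from cell import cams
c=cams.capture('scene');cv2.imwrite('pics/end.png',c['image'][:,:,::-1])
for b in blobs(c): print(*b)
goto(.4,.2,.1)
E
```

```text
red 72 [231. 218.] [ 0.4761 -0.2099  0.0558] 0.0558 [ 0.4762 -0.2096] [0.023 0.037]
red 283 [234. 229.] [ 0.4876 -0.2121  0.0183] 0.0178 [ 0.4805 -0.2099] [0.074 0.079]
yellow 60 [288. 185.] [ 0.4603 -0.0325  0.0557] 0.0557 [ 0.46   -0.0334] [0.03  0.029]
yellow 271 [288. 197.] [ 0.4731 -0.0407  0.0182] 0.0175 [ 0.4648 -0.0345] [0.077 0.079]
green 54 [260. 201.] [ 0.4686 -0.1223  0.056 ] 0.0561 [ 0.4687 -0.122 ] [0.021 0.035]
green 229 [263. 213.] [ 0.4809 -0.1255  0.0179] 0.0171 [ 0.4731 -0.1228] [0.072 0.077]
blue 55 [314. 171.] [0.4542 0.054  0.0556] 0.0555 [0.4544 0.0544] [0.034 0.031]
blue 231 [313. 183.] [0.4656 0.0455 0.0178] 0.0174 [0.4558 0.0527] [0.079 0.081]
t 25.65 pos [0.4557 0.2488 0.1536] turn [-0.  0.  0.] shift [-48.8 -55.8  53.6] w 1.0 F [-0.1  0.6 -0.1] 0.0
```

View pics/end.png

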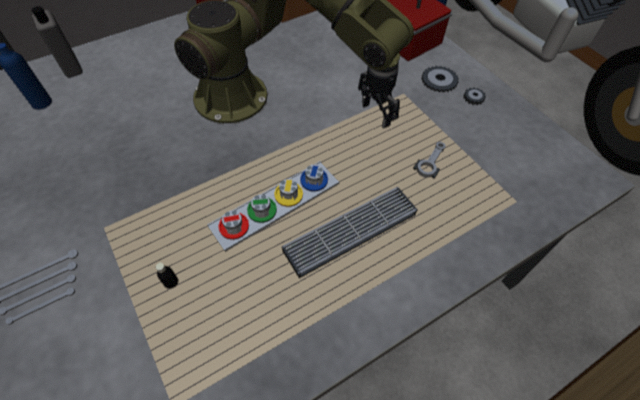

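The final view shows all four pistons crown up in dishes of their own colour: red (231,218), green (260,201), yellow (288,185) and blue (314,171). Their crowns measure about 56 mm high, as they should when seated. The bottle (167,275) and the rod (430,160) have not moved, and the arm is clear.

```bash
python3 -c "
from cell import job;print(job.hand_in())"
```

```text
the job is handed in; nothing more can be done
None
```

All four pistons are crown up and flat in the dishes of their own colours, the bottle and connecting rod are untouched, and the job is handed in at about 26 s; the hand-in returned no verdict.

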